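Close down the baking corner: oven off, hooks up, spreaders away

TASK

Close down the toaster-oven corner: before picking anything up, turn the oven's sunken knob back to off. Then put every loose slatwall hook back in the upper groove of the slatwall, tongue in with the nose raised and then swung down until it sits fully home and level, and lay each butter spreader flat in a tray compartment of its own, lengthwise with its handle at the low end nearest the robot. Do not disturb the jug, the salt grinder or the muffin cup.

Things in the scene. Friction and masses are not known exactly. Their poses are not given: they have to be found in the camera images.
- slatwall: upright slatwall stand, 320 wide, 260 tall, fixed. Origin at the bottom middle of its white front face, which looks along its -x (to the robot); y along the grooves, z up. Two level full-width grooves: mouths z 195 to 216 (upper) and 105 to 126 mm. The lips at the mouths are 4 thick; behind them a hollow 22 deep (x 4 to 26) reaches 24 above and below each mouth.
- groove (a point): middle of the upper groove's lower lip edge, on the front face (slatwall x=0, y=0, z=195 mm). A hook's 27 mm leg is taller than the 21 mm mouth: it enters only with the nose raised some 35 to 40 degrees and swings upright behind the upper slat as the nose comes down. Seated hook: origin at slatwall x=-35, z=125, axes parallel; a droop of up to 0.08 rad is normal play.
- hook_a: slatwall hook, bare steel, 145 long, standing on the counter. Origin on its underside, x from nose to tongue, z up. Grip bar x -85 to 31, 16 wide (y), z 18 to 42; nose plate (x -90) 36 wide, 46 tall; back plate 40 wide, 74 tall, rear face x=35. Tongue at its rear top, 30 wide: neck (z 70 to 74) runs back 9 to a leg 4 thick (x 44 to 48) up to z 97. 0.1 to 0.2 kg. May be absent.
- hook_b: slatwall hook, bare steel, 145 long, standing on the counter. Origin on its underside, x from nose to tongue, z up. Grip bar x -85 to 31, 16 wide (y), z 18 to 42; nose plate (x -90) 36 wide, 46 tall; back plate 40 wide, 74 tall, rear face x=35. Tongue at its rear top, 30 wide: neck (z 70 to 74) runs back 9 to a leg 4 thick (x 44 to 48) up to z 97. 0.1 to 0.2 kg. May be absent.
- hook_c: slatwall hook, bare steel, 145 long, standing on the counter. Origin on its underside, x from nose to tongue, z up. Grip bar x -85 to 31, 16 wide (y), z 18 to 42; nose plate (x -90) 36 wide, 46 tall; back plate 40 wide, 74 tall, rear face x=35. Tongue at its rear top, 30 wide: neck (z 70 to 74) runs back 9 to a leg 4 thick (x 44 to 48) up to z 97. 0.1 to 0.2 kg. May be absent.
- hook_a_neck (a point): root of that hook's tongue: underside of the neck at the back plate's rear face (hook frame x=35, y=0, z=70 mm). On a seated hook this lies at the groove point's height and depth, the neck resting on the lip and the leg behind the upper slat.
- hook_b_neck (a point): root of that hook's tongue: underside of the neck at the back plate's rear face (hook frame x=35, y=0, z=70 mm). On a seated hook this lies at the groove point's height and depth, the neck resting on the lip and the leg behind the upper slat.
- hook_c_neck (a point): root of that hook's tongue: underside of the neck at the back plate's rear face (hook frame x=35, y=0, z=70 mm). On a seated hook this lies at the groove point's height and depth, the neck resting on the lip and the leg behind the upper slat.
- tray: fixed wooden tray, 175 (x) x 230 (y), with three equal compartments side by side along y, each 165 long (x) and 70 wide, middles at y=-75, 0, +75 mm. Floor and walls 5 thick, wall tops 22 above the counter; the -x end wall (nearest the robot) is only 11 high: the low end. Origin: middle of its underside.
- spreader_a: butter spreader lying flat on the counter: wooden handle x -70 to +6, 16 wide, 14 high; thin steel blade x +6 to +70, 26 wide, 4 thick. Origin in the middle of its length, on its underside; x points to the blade's end. May be absent.
- spreader_b: butter spreader lying flat on the counter: wooden handle x -70 to +6, 16 wide, 14 high; thin steel blade x +6 to +70, 26 wide, 4 thick. Origin in the middle of its length, on its underside; x points to the blade's end. May be absent.
- spreader_c: butter spreader lying flat on the counter: wooden handle x -70 to +6, 16 wide, 14 high; thin steel blade x +6 to +70, 26 wide, 4 thick. Origin in the middle of its length, on its underside; x points to the blade's end. May be absent.
- spreader_a_tip (a point): end of that spreader's blade
- spreader_b_tip (a point): end of that spreader's blade
- spreader_c_tip (a point): end of that spreader's blade
- oven_knob (a joint): angle of the toaster oven's black bar knob, rad: 0 = off, against its stop; grows clockwise seen from above, to 2.6. At 0 the bar lies along the oven's x axis with its white stripe towards the robot, in line with the white mark on the deck. Turning it takes 0.05 N m.
- knob_top (a point): middle of the knob bar's top edge, on the vertical turning axis; carries the oven's axes (x away from the robot), does not turn. The bar is 44 long, 12 wide, 18 high, on a disc 48 across and 10 high, in a square well 104 wide whose rim stands 3 mm above this point and whose floor lies 29 mm below it.
- oven: steel toaster oven, 280 (x) x 380 (y) x 217 tall, fixed; origin under its middle, front to -x. The knob sits in a well in its flat top, 60 mm in front of and 125 mm to the left (+y) of the middle.
- jug: glass measuring jug, 86 mm across, 110 tall; bystander
- grinder: steel salt grinder, 48 mm across, 118 tall; bystander
- muffin_cup: purple silicone muffin cup, 70 mm across, 34 tall; bystander
There are look-alikes about, which are no part of the job. Leave any blue or orange look-alike of the spreader_c alone.

How it is judged:
On the way:
1. the oven's knob is turned to off (value of joint oven_knob below 0.12 rad), for 0.2 s.
At the end, for the whole second after the job is handed in: Knob within 0.12 rad of off; each hook seated in the upper groove (within 7 mm in depth and height, 0.15 rad of upright and square, anywhere along it); each spreader flat in its own compartment, middle within 25 mm lengthwise, handle at the low end; all at rest (value of joint oven_knob below 0.12 rad and x of hook_a in the frame of slatwall between -0.043 and -0.028 m and z of hook_a in the frame of slatwall between 0.119 and 0.132 m and y of hook_a in the frame of slatwall between -0.145 and 0.145 m and angle between each of hook_a, hook_b, hook_c's own z axis and vertical below 0.15 rad and angle between the x axis of each of hook_a, hook_b, hook_c and the x axis of slatwall, either way round below 0.15 rad and linear speed of each of hook_a, hook_b, hook_c, spreader_a, spreader_b, spreader_c below 0.02 m/s and x of hook_b in the frame of slatwall between -0.043 and -0.028 m and z of hook_b in the frame of slatwall between 0.119 and 0.132 m and y of hook_b in the frame of slatwall between -0.145 and 0.145 m and x of hook_c in the frame of slatwall between -0.043 and -0.028 m and z of hook_c in the frame of slatwall between 0.119 and 0.132 m and y of hook_c in the frame of slatwall between -0.145 and 0.145 m and x of spreader_a in the frame of tray between -0.025 and 0.025 m and z of spreader_a in the frame of tray between 0.001 and 0.01 m and x of each of spreader_a_tip, spreader_b_tip, spreader_c_tip in the frame of tray above 0.03 m and angle between each of spreader_a, spreader_b, spreader_c's own z axis and vertical below 0.08 rad and (y of spreader_a in the frame of tray between -0.108 and -0.042 m or y of spreader_a in the frame of tray between -0.033 and 0.033 m or y of spreader_a in the frame of tray between 0.042 and 0.108 m) and x of spreader_b in the frame of tray between -0.025 and 0.025 m and z of spreader_b in the frame of tray between 0.001 and 0.01 m and (y of spreader_b in the frame of tray between -0.108 and -0.042 m or y of spreader_b in the frame of tray between -0.033 and 0.033 m or y of spreader_b in the frame of tray between 0.042 and 0.108 m) and x of spreader_c in the frame of tray between -0.025 and 0.025 m and z of spreader_c in the frame of tray between 0.001 and 0.01 m and (y of spreader_c in the frame of tray between -0.108 and -0.042 m or y of spreader_c in the frame of tray between -0.033 and 0.033 m or y of spreader_c in the frame of tray between 0.042 and 0.108 m) and ((y of spreader_a in the frame of tray between -0.108 and -0.042 m and y of spreader_b in the frame of tray between -0.033 and 0.033 m) or (y of spreader_a in the frame of tray between -0.108 and -0.042 m and y of spreader_b in the frame of tray between 0.042 and 0.108 m) or (y of spreader_a in the frame of tray between -0.033 and 0.033 m and y of spreader_b in the frame of tray between -0.108 and -0.042 m) or (y of spreader_a in the frame of tray between -0.033 and 0.033 m and y of spreader_b in the frame of tray between 0.042 and 0.108 m) or (y of spreader_a in the frame of tray between 0.042 and 0.108 m and y of spreader_b in the frame of tray between -0.108 and -0.042 m) or (y of spreader_a in the frame of tray between 0.042 and 0.108 m and y of spreader_b in the frame of tray between -0.033 and 0.033 m)) and ((y of spreader_a in the frame of tray between -0.108 and -0.042 m and y of spreader_c in the frame of tray between -0.033 and 0.033 m) or (y of spreader_a in the frame of tray between -0.108 and -0.042 m and y of spreader_c in the frame of tray between 0.042 and 0.108 m) or (y of spreader_a in the frame of tray between -0.033 and 0.033 m and y of spreader_c in the frame of tray between -0.108 and -0.042 m) or (y of spreader_a in the frame of tray between -0.033 and 0.033 m and y of spreader_c in the frame of tray between 0.042 and 0.108 m) or (y of spreader_a in the frame of tray between 0.042 and 0.108 m and y of spreader_c in the frame of tray between -0.108 and -0.042 m) or (y of spreader_a in the frame of tray between 0.042 and 0.108 m and y of spreader_c in the frame of tray between -0.033 and 0.033 m)) and ((y of spreader_b in the frame of tray between -0.108 and -0.042 m and y of spreader_c in the frame of tray between -0.033 and 0.033 m) or (y of spreader_b in the frame of tray between -0.108 and -0.042 m and y of spreader_c in the frame of tray between 0.042 and 0.108 m) or (y of spreader_b in the frame of tray between -0.033 and 0.033 m and y of spreader_c in the frame of tray between -0.108 and -0.042 m) or (y of spreader_b in the frame of tray between -0.033 and 0.033 m and y of spreader_c in the frame of tray between 0.042 and 0.108 m) or (y of spreader_b in the frame of tray between 0.042 and 0.108 m and y of spreader_c in the frame of tray between -0.108 and -0.042 m) or (y of spreader_b in the frame of tray between 0.042 and 0.108 m and y of spreader_c in the frame of tray between -0.033 and 0.033 m))); the robot touches nothing.
It fails at once if a hook or spreader is lifted while the oven's knob is still on (value of joint oven_knob above 0.25 rad and height (world z) of any of hook_a, hook_b, hook_c, spreader_a, spreader_b, spreader_c above 0.06 m).
It fails at once if a bystander is pushed more than 40 mm from its place (distance of any of jug, grinder, muffin_cup from where it was at the start of the episode above 0.04 m).
Of hook_a, hook_b, hook_c only 2 to 3 are there at a start; the rules pass over those that are not, and their reading is None.
Of spreader_a, spreader_b, spreader_c only 2 to 3 are there at a start; the rules pass over those that are not, and their reading is None.
At some moment in a run one of spreader_a, spreader_b, spreader_c may be knocked a few centimetres aside while the robot is not near it.
It also fails if it takes over 210 s, if anything falls off the work surface, if the arm or the gripper's body presses on something with over 40 N, if the wrist force passes 120 N, or if a joint passes its speed limit or range.

ROBOT

A 6-joint arm with a two-finger parallel gripper is mounted at the origin on the work surface. World frame = base frame: x ahead of the robot, y to its left, z up, the work surface at z = 0. Lengths are in m, angles in rad, forces in N, time in s.
With the tool pointing down it reaches from about 0.3 to 0.775 m from the base axis. Payload 14.6 kg.
Tool frame: the origin (TCP) lies at the very end of the fingers, on their centre line; the grasp point (between the pads) lies 19 mm behind it; z points along the fingers, y is the line along which they close (so a half turn about z gives the same grasp; the last joint's range is limited). The gripper opens to 85 mm and grips with 20 to 120 N. Pads are 22 mm wide; open, the fingers measure 114 mm over their backs; the gripper's body (76 mm by 85 mm) begins 54 mm behind the grasp point. The pads swing forward as they close: fully open they stand 13 mm farther back than shut.
Start: joints at [1.128, 0.3, 1.521, -0, 1.321, -0.067], TCP at [0.202, 0.512, 0.231] pointing down, gripper open.
Joint ranges: [-3.03, 3.03], [-0.79, 2.21], [0.23, 2.52], [-1.04, 4.18], [0, 3.07], [-2.55, 2.55]. Speed limits (rad/s): [2.22, 2.22, 2.57, 3.14, 3.14, 3.14].

INTERFACE

Orientations are given as a 3x3 rotation matrix whose columns are the frame's x, y, z axes.
In Python, from cell import movep, move_l, goto_joints, move_gripper, dwell, inverse_kinematics, get_obs, grab_frame, Unreachable, hand_in gives the robot as it stands. Calls block until the motion is done:
- movep(position, orientation): joint-space move of the TCP to a pose.
- move_l(position, vel=0.15, frame=None): straight line of the TCP; frame=None keeps the orientation; vel is the mean speed in m/s.
- goto_joints(angles): joint-space move.
- move_gripper(opening, effort=None): opening from 0.0 (shut) to 1.0 (fully open); effort is the grip in N (None keeps the last); returns when the fingers have stopped.
- dwell(seconds).
- inverse_kinematics(position, orientation): joint angles nearest the present ones, or None.
- get_obs(): the state.
- grab_frame(name): name is "scene" or "top" or "wrist"; returns a dict with "frame" (420x560x3 uint8, blue, green, red), "camera_matrix" (3x3 intrinsics, pixels), "world_from_camera" (4x4, takes a point from camera to world coordinates). Camera axes: x right, y up, looking along -z (the intrinsics and any distortion apply to the point x, -y, -z); pixel columns grow to the right and rows downward; lengths in m; the calibration is good to about 2 mm. A picture is of the moment at which its call begins. There is no depth.
A pose or a line that the arm cannot do raises Unreachable and nothing moves.
- hand_in(): hands the job in; it is judged then, once.
The state is a dict: "t": time; "joints": joint angles; "joint_vel": joint speeds; "effort": joint torques, N m; "ee_pos": TCP position; "tool_rot": TCP orientation; "force": force on the tool from outside, world axes, zero at the start; "torque": the same for the moment, N m; "finger_gap": opening from 0.0 (shut) to 1.0 (fully open); "finger_force": force on a finger pad.
Only numpy, scipy, OpenCV 4.12 (cv2) and the standard library are available. Lean on these libraries where they do the work, as an engineer would, in place of code of your own. Each camera call takes 0.05 s, during which the arm holds its last target. There are 200 camera calls.

## Working session

There is one attempt and no reset: what is moved stays moved. The work goes in short steps, each a Python script; the robot and the scene stay as the last script left them, time stands still between calls to the robot, and variables do not carry over. Pictures are saved under pics/ and viewed, at most 14 in all, crops included, and the job is handed in when it is done.

```bash
ls; mkdir -p pics; python3 - <<'E'
from cell import *
import cv2
for n in("scene","top"):
    f=grab_frame(n);cv2.imwrite(f"pics/{n}0.png",f["frame"]);print(n,f["camera_matrix"].tolist(),f["world_from_camera"].round(4).tolist(),[k for k in f])
o=get_obs();print(o["t"],o["ee_pos"],o["tool_rot"],o["finger_gap"])
E
```

```text
pics
scene [[447.31113233129486, 0.0, 276.9548419575792], [0.0, 447.31113233129486, 213.0463356317372], [0.0, 0.0, 1.0]] [[0.5925, -0.5446, 0.5936, 1.3158], [0.8054, 0.415, -0.4231, -0.5349], [-0.0159, 0.7288, 0.6845, 1.07], [0.0, 0.0, 0.0, 1.0]] ['frame', 'camera_matrix', 'world_from_camera']
top [[461.4827426475311, 0.0, 278.15712660158584], [0.0, 461.4827426475311, 215.006601661427], [0.0, 0.0, 1.0]] [[0.0081, 0.9964, -0.0841, 0.402], [-0.9996, 0.006, -0.0262, 0.0031], [-0.0257, 0.0843, 0.9961, 1.4965], [0.0, 0.0, 0.0, 1.0]] ['frame', 'camera_matrix', 'world_from_camera']
0.1 [0.2017675  0.51142008 0.23078441] [[-9.30217589e-01  3.67008221e-01 -4.50623207e-04]
 [ 3.67008490e-01  9.30217118e-01 -9.39003998e-04]
 [ 7.45552344e-05 -1.03886058e-03 -9.99999458e-01]] 1.0017284172472745
```

View pics/scene0.png

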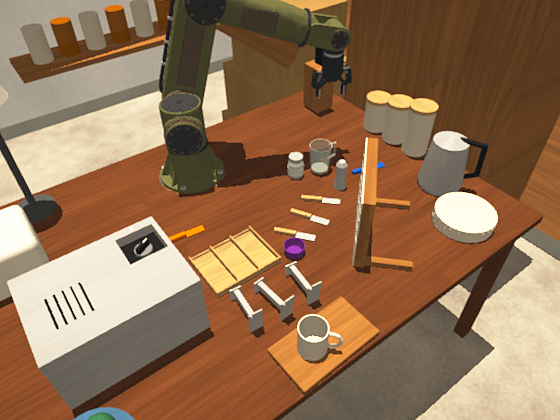

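View pics/top0.png

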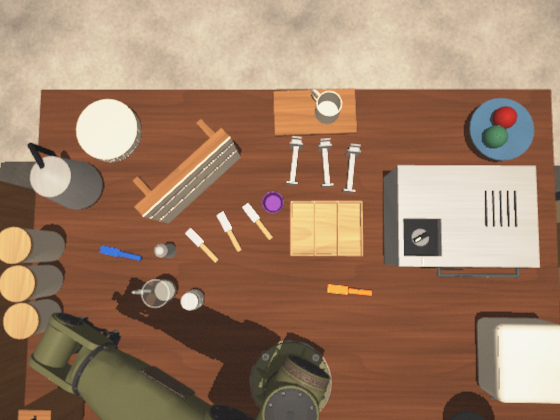

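Candidates in the top image:
- **Spreaders:** three with pale blades at (202,245), (229,231) and (257,221). The blue (120,253) and orange (350,291) ones are look-alikes to leave alone.
- **Hooks:** three at (295,160), (326,163) and (352,168).
- **Knob:** (421,237).
- **Bystanders:** jug (157,293), muffin cup (273,203), and a grinder at either (164,250) or (192,300).

Next is one close crop to check these.

```bash
python3 - <<'E'
import cv2
a=cv2.imread("pics/top0.png")[125:285,130:450]
cv2.imwrite("pics/c1.png",cv2.resize(a,None,fx=2.5,fy=2.5,interpolation=cv2.INTER_CUBIC))
E
```

```text
(no output)
```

View pics/c1.png

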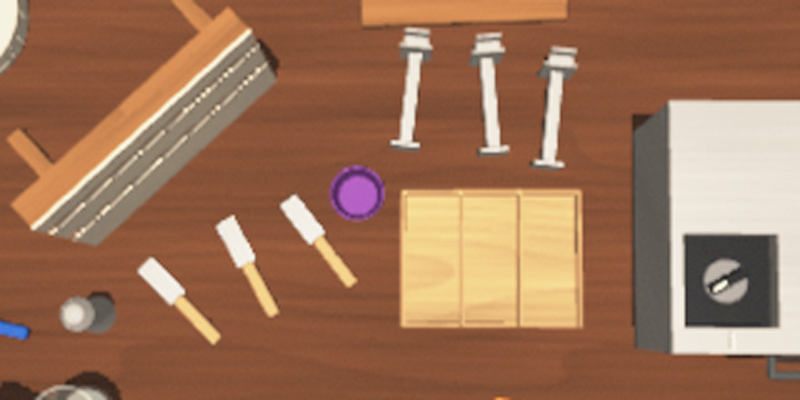

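The picture confirms three bare-steel hooks with their noses toward the robot, three wood-and-steel spreaders, and the knob stripe about 60° from the mark. Next I'll compute the poses.

```bash
cat > h.py <<'E'
import numpy as np, cv2
from cell import *
def ray(f,uv,z):
    K=f["camera_matrix"];T=f["world_from_camera"]
    d=np.array([(uv[0]-K[0,2])/K[0,0],-(uv[1]-K[1,2])/K[1,1],-1.])
    d=T[:3,:3]@d;o=T[:3,3];return o+d*(z-o[2])/d[2]
def proj(f,P):
    T=f["world_from_camera"];p=T[:3,:3].T@(np.asarray(P)-T[:3,3]);K=f["camera_matrix"]
    return np.array([K[0,2]+K[0,0]*p[0]/-p[2],K[1,2]-K[1,1]*p[1]/-p[2]])
def down(a,tilt=0.):
    """tool z down; tool x along heading a (closing line perpendicular); tilt>0 leans the body back against the heading"""
    X=np.array([np.cos(a),np.sin(a),0]);Z=np.array([0,0,1.])
    z=-Z*np.cos(tilt)+X*np.sin(tilt); x=X*np.cos(tilt)+Z*np.sin(tilt)
    return np.c_[x,np.cross(z,x),z]
E
python3 - <<'E'
from h import *
f=grab_frame("top")
def P(c,z): return ray(f,(130+(c[0]+.5)/2.5-.5,125+(c[1]+.5)/2.5-.5),z)
def pr(n,*a): print(n,[P(*x)[:2].round(3).tolist() for x in a])
for n,t,h in(("L",(149,264),(215,341)),("M",(227,221),(274,313)),("R",(291,201),(352,283))):
    a,b=P(t,.004),P(h,.014);d=a-b;print("spr",n,((a+b)/2)[:2].round(4),np.linalg.norm(d[:2]),np.degrees(np.arctan2(d[1],d[0])))
pr("tray",((401,191),.022),((582,190),.022),((582,327),.011),((401,327),.011))
for n,a,b in(("1",(405,146),(417,47)),("2",(493,151),(488,51)),("3",(547,163),(561,66))):
    a,b=P(a,.046),P(b,.074);d=b-a;print("hook",n,a[:2],b[:2],np.linalg.norm(d[:2]),np.degrees(np.arctan2(d[1],d[0])))
a,b=P((97,244),0),P((276,74),0);d=a-b;print("slat base",a,b,np.linalg.norm(d),np.degrees(np.arctan2(d[1],d[0]))-90)
a,b=P((35,228),.26),P((253,32),.26);d=a-b;print("slat top",a,b,np.linalg.norm(d),np.degrees(np.arctan2(d[1],d[0]))-90)
pr("knob",((725,282),.214),((708,292),.214),((733,340),.217)); pr("oven",((670,354),.217),((670,101),.217))
pr("well",((685,235),.217),((777,235),.217),((777,325),.217),((685,326),.217))
print(P((357,193),.03)[:2],P((78,314),.118)[:2])
E
```

```text
spr L [0.427  0.2863] 0.13351186938114448 42.25851768943527
spr M [0.4736 0.1982] 0.13541024567281357 28.365023275412813
spr R [0.5065 0.1067] 0.133867203808266 37.23945955873779
tray [[0.572, 0.004], [0.574, -0.228], [0.399, -0.228], [0.397, 0.003]]
hook 1 [ 0.62630066 -0.00082235] [ 0.74724503 -0.01506404] 0.12177998904909765 -6.715880943254832
hook 2 [ 0.6203786  -0.11218564] [ 0.74232933 -0.1038149 ] 0.12223767204653731 3.9266414809911523
hook 3 [ 0.60537714 -0.18021187] [ 0.72349592 -0.1946371 ] 0.11899636030132088 -6.962752213925254
slat base [0.50229041 0.40113521 0.        ] [0.7286138 0.1697589 0.       ] 0.323662285051729 44.36748984072457
slat top [0.50181749 0.40010513 0.26      ] [0.71845276 0.16674088 0.26      ] 0.31841750662116824 42.87097854711004
knob [[0.45, -0.354], [0.439, -0.335], [0.387, -0.361]]
oven [[0.371, -0.292], [0.652, -0.296]]
well [[0.502, -0.31], [0.503, -0.411], [0.404, -0.409], [0.402, -0.309]]
[0.56781107 0.06018058] [0.41009517 0.39030494]
```

```bash
python3 - <<'E'
from h import *
o=get_obs();p=o["ee_pos"]
move_l([p[0],p[1],.40])
movep([.40,-.36,.40],down(0.)); 
f=grab_frame("wrist");cv2.imwrite("pics/w0.png",f["frame"]);print(proj(f,[.451,-.358,.214]),f["world_from_camera"].round(3).tolist())
print(get_obs()["joints"],get_obs()["t"])
E
```

```text
[274.96992847 134.11593892] [[0.0, 0.961, 0.278, 0.473], [-1.0, 0.0, 0.001, -0.359], [0.001, -0.278, 0.961, 0.543], [0.0, 0.0, 0.0, 1.0]]
[-7.99946075e-01  2.07996622e-01  1.25258184e+00  3.82772592e-05
  1.68096159e+00  7.69825455e-01] 4.6
```

View pics/w0.png

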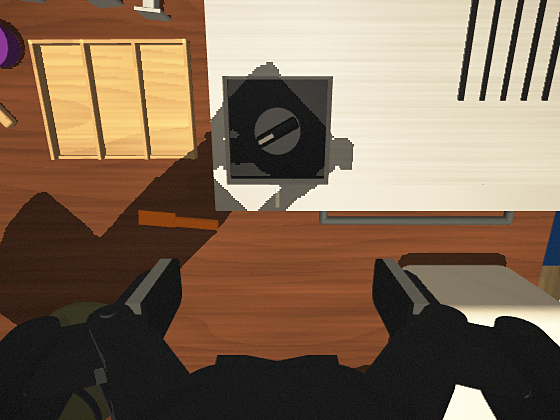

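Seen from the wrist, the knob is at (278,131), its stripe end at (261,141), and the far end of the bar at (298,121).

```bash
python3 - <<'E'
from h import *
f=grab_frame("wrist")
s,e=ray(f,(260,141.5),.213),ray(f,(298,121),.213); c=(s+e)/2
d=e-s;a=np.arctan2(d[1],d[0]);print(s,e,c,np.degrees(a),np.linalg.norm(d))
w=[ray(f,q,.217)[:2] for q in((223,77),(333,76),(331,184),(228,184))];print(np.mean(w,0),ray(f,(277.5,200),.217))
c=(c[:2]+np.mean(w,0))/2;print(c)
for g in(.4,): move_gripper(g,effort=40)
movep([*c,.30],down(a)); 
goal=0.06
print(np.degrees(a), inverse_kinematics([*c,.2],down(goal)) is not None)
move_l([*c,.2015],vel=.08)
move_gripper(0.0); print(get_obs()["finger_gap"])
for b in np.linspace(a,goal,8)[1:]: move_l([*c,.2015],frame=down(b)) if 0 else movep([*c,.2015],down(b))
o=get_obs();print(o["torque"],o["force"],o["t"])
move_gripper(.4); move_l([*c,.30]); movep([.40,-.36,.40],down(0.))
f=grab_frame("wrist");cv2.imwrite("pics/w1.png",cv2.resize(f["frame"][60:220,200:360],None,fx=2,fy=2))
E
```

```text
[ 0.44365032 -0.3429917   0.213     ] [ 0.4635829  -0.38077088  0.213     ] [ 0.45361661 -0.36188129  0.213     ] -62.1835278161568 0.04271503386215949
[ 0.45256728 -0.36179737] [ 0.38389351 -0.36060615  0.217     ]
[ 0.45309195 -0.36183933]
-62.1835278161568 True
0.12578887318847118
[ 2.50220604 -0.34713521 -0.95007304] [ 1.43520268 13.69073486  8.028855  ] 9.9583
```

View pics/w1.png

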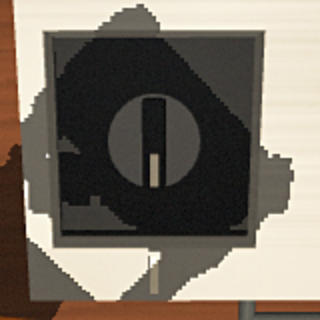

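The knob stripe now lines up with the deck mark, so the oven is off. Next are wrist views of the hooks and of the spreaders and slatwall.

```bash
python3 - <<'E'
from h import *
import pickle
D={}
for n,p,a in(("hooks",[.58,-.10,.36],0.),("sp",[.42,.2,.40],.0),("slat",[.40,.10,.33],.75)):
    movep(p,down(a)); f=grab_frame("wrist"); D[n]=f; cv2.imwrite(f"pics/v_{n}.png",f["frame"])
pickle.dump(D,open("D.pkl","wb")); print(get_obs()["t"])
E
```

```text
15.2583
```

View pics/v_hooks.png

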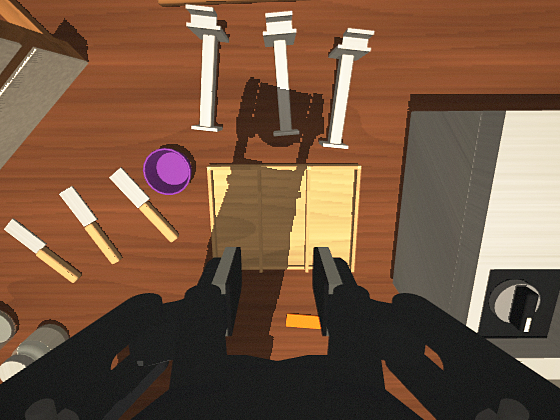

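View pics/v_sp.png

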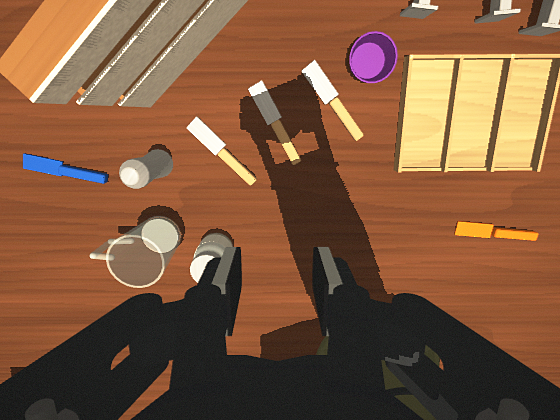

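View pics/v_slat.png

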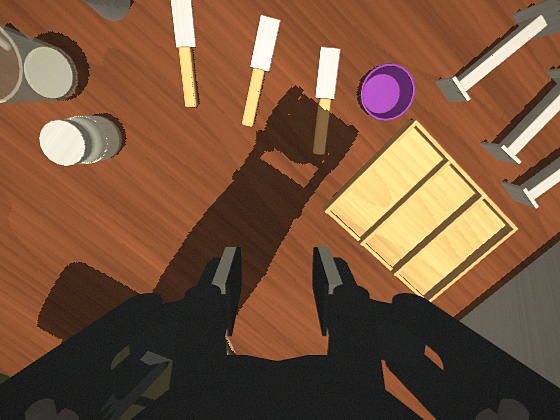

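```bash
python3 - <<'E'
from h import *
import pickle
D=pickle.load(open("D.pkl","rb"))
a=D["hooks"]["frame"][0:155,175:385];cv2.imwrite("pics/c2.png",cv2.resize(a,None,fx=3.8,fy=3.8,interpolation=cv2.INTER_CUBIC))
G=np.array([.612,.283,.19]);h=np.radians(43.5)
for t in (1.1,1.0,.9,.8):
    R=down(h,t); d=R@np.array([-.278,0,.961])
    cam=G-d*.33; tcp=cam-R@np.array([.073,0,-.143])
    if inverse_kinematics(tcp,R) is not None: print(t,tcp);break
else: raise SystemExit("no")
movep(tcp,R); f=grab_frame("wrist");D["slat"]=f;cv2.imwrite("pics/v_slat2.png",f["frame"]);pickle.dump(D,open("D.pkl","wb"))
E
```

```text
1.1 [0.50559806 0.18202833 0.28568592]
```

View pics/c2.png

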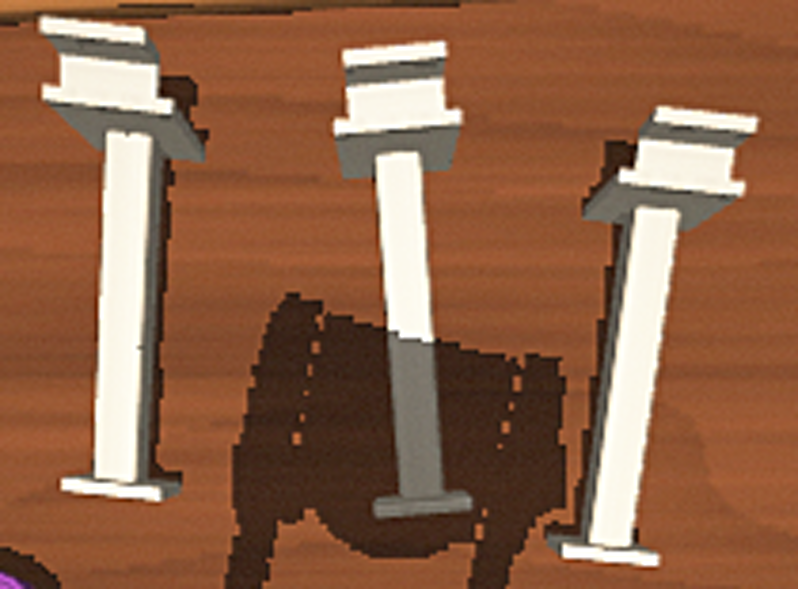

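View pics/v_slat2.png

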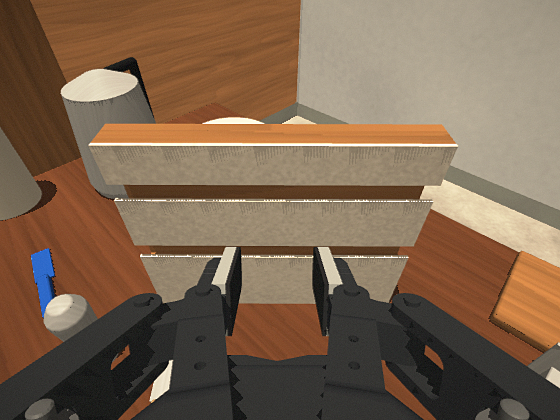

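```bash
cat > fit.py <<'E'
from h import *
import pickle
from scipy.optimize import least_squares
D=pickle.load(open("D.pkl","rb"))
def fit(obs,x0):
    def r(q):
        c,s=np.cos(q[2]),np.sin(q[2])
        return np.concatenate([proj(f,[q[0]+c*p[0]-s*p[1],q[1]+s*p[0]+c*p[1],p[2]])-uv for f,p,uv in obs])
    o=least_squares(r,x0,loss="soft_l1");return o.x,np.abs(r(o.x)).max()
E
python3 - <<'E'
from fit import *
import json
W={}
f=D["slat"];L=[(90,145),(106,185),(115,199.5),(135,246),(141,256)];R=[(457,145.5),(443,185),(433,201),(413,247),(408,257)];Z=[.26,.216,.195,.126,.105]
obs=[(f,(0,.16,z),u) for z,u in zip(Z,L)]+[(f,(0,-.16,z),u) for z,u in zip(Z,R)]
W["slat"],e=fit(obs,[.612,.283,.76]);print("slat",W["slat"],e)
f=D["hooks"];c=lambda p:(175+(p[0]+.5)/3.8-.5,(p[1]+.5)/3.8-.5)
M=[(.046,0,.097),(.031,0,.074),(.031,0,.042),(-.085,0,.042)]
for n,pts,x0 in(("h1",[(94,30),(106,105),(129,135),(117,478)],[.71,-.01,-.1]),("h2",[(394.5,54),(398,128),(398,154),(422,500)],[.71,-.1,.05]),("h3",[(705,119),(681,187),(656,208),(612,546)],[.69,-.19,-.1])):
    W[n],e=fit([(f,m,c(p)) for m,p in zip(M,pts)],x0);print(n,W[n],e)
W["tray"],e=fit([(f,(.0875,.115,.022),(208,165)),(f,(.0875,-.115,.022),(361,165)),(f,(-.0875,-.115,.011),(356,272)),(f,(-.0875,.115,.011),(212,271))],[.486,-.112,0]);print("tray",W["tray"],e)
f=D["sp"];M=[(.07,0,.004),(.006,0,.014),(-.07,0,.014)]
for n,pts,x0 in(("sL",[(193,122),(221,153),(252,182)],[.427,.286,.73]),("sM",[(257,86),(276,120),(295,161)],[.473,.198,.49]),("sR",[(312,65),(333,99),(358,137)],[.506,.107,.65])):
    W[n],e=fit([(f,m,p) for m,p in zip(M,pts)],x0);print(n,W[n],e)
json.dump({k:v.tolist() for k,v in W.items()},open("W.json","w"))
E
```

```text
slat [0.61115727 0.28492332 0.75629896] 2.649224645489994
h1 [ 0.71716726 -0.0109666  -0.09815112] 1.3655442991592395
h2 [ 0.71044022 -0.10724377  0.07850225] 0.755475286844046
h3 [ 0.69337029 -0.19168673 -0.08835815] 0.6363398175347683
tray [ 0.48615301 -0.11285496 -0.00207094] 3.787693921859102
sL [0.42580559 0.28609392 0.75427361] 3.087579581071253
sM [0.47414601 0.19834927 0.46402411] 3.8683488003709385
sR [0.50617366 0.10722425 0.60356895] 2.9728160324974624
```

```bash
python3 - <<'E'
import numpy as np
# mm, relative to P (neck root) / G (lip edge)
hook=[(-4,0,-70,4),(0,13,0,4),(9,13,0,27)]
wall=[(0,4,21,65),(0,4,-90,0),(26,40,-100,65),(4,26,45,65),(4,26,-66,-24)]
def pts(b,n=1.0):
    x=np.linspace(b[0],b[1],max(2,int((b[1]-b[0])/n)+1));z=np.linspace(b[2],b[3],max(2,int((b[3]-b[2])/n)+1))
    return np.array([(i,b[2]) for i in x]+[(i,b[3]) for i in x]+[(b[0],k) for k in z]+[(b[1],k) for k in z])
def sd(p,bs):
    r=1e9
    for b in bs:
        dx=np.maximum(b[0]-p[:,0],p[:,0]-b[1]);dz=np.maximum(b[2]-p[:,1],p[:,1]-b[3])
        r=np.minimum(r,np.hypot(np.maximum(dx,0),np.maximum(dz,0))+np.minimum(np.maximum(dx,dz),0))
    return r.min()
hp=np.vstack([pts(b) for b in hook]);wp=np.vstack([pts(b) for b in wall])
def clr(px,pz,t):
    c,s=np.cos(t),np.sin(t)
    a=np.c_[px+hp[:,0]*c+hp[:,1]*s,pz-hp[:,0]*s+hp[:,1]*c]
    q=wp-[px,pz];b=np.c_[q[:,0]*c-q[:,1]*s,q[:,0]*s+q[:,1]*c]
    return min(sd(a,wall),sd(b,hook))
zs=np.arange(-10,20,.5)
for td in(32,37,42,46):
    print(td,[(px,zs[k],round(v[k],1)) for px in(-26,-22,-18,-14,-10,-7,-4,-2,0) for v in[[clr(px,z,np.radians(td)) for z in zs]] for k in[int(np.argmax(v))]])
for td in(30,22,15,8,4,0):
    best=max((clr(px,z,np.radians(td)),px,z) for px in np.arange(-4,6,.5) for z in zs);print(td,best)
E
```

```text
32 [(-26, np.float64(-3.5), np.float64(7.2)), (-22, np.float64(-2.0), np.float64(4.6)), (-18, np.float64(0.5), np.float64(2.4)), (-14, np.float64(5.5), np.float64(1.8)), (-10, np.float64(10.0), np.float64(3.0)), (-7, np.float64(11.5), np.float64(4.6)), (-4, np.float64(11.0), np.float64(4.7)), (-2, np.float64(7.0), np.float64(2.7)), (0, np.float64(3.5), np.float64(0.7))]
37 [(-26, np.float64(-1.5), np.float64(6.9)), (-22, np.float64(0.0), np.float64(4.6)), (-18, np.float64(2.5), np.float64(2.8)), (-14, np.float64(7.5), np.float64(2.7)), (-10, np.float64(11.5), np.float64(3.5)), (-7, np.float64(13.0), np.float64(5.0)), (-4, np.float64(10.5), np.float64(3.4)), (-2, np.float64(6.5), np.float64(1.4)), (0, np.float64(2.5), np.float64(-0.6))]
42 [(-26, np.float64(0.5), np.float64(6.6)), (-22, np.float64(2.0), np.float64(4.7)), (-18, np.float64(4.5), np.float64(3.4)), (-14, np.float64(9.0), np.float64(3.4)), (-10, np.float64(13.0), np.float64(3.9)), (-7, np.float64(14.0), np.float64(5.3)), (-4, np.float64(10.5), np.float64(2.3)), (-2, np.float64(6.0), np.float64(0.3)), (0, np.float64(0.5), np.float64(-1.7))]
46 [(-26, np.float64(2.0), np.float64(6.5)), (-22, np.float64(3.5), np.float64(4.8)), (-18, np.float64(6.5), np.float64(4.1)), (-14, np.float64(10.5), np.float64(4.0)), (-10, np.float64(14.0), np.float64(4.3)), (-7, np.float64(14.0), np.float64(4.5)), (-4, np.float64(11.0), np.float64(1.5)), (-2, np.float64(6.0), np.float64(-0.5)), (0, np.float64(-10.0), np.float64(-2.5))]
30 (np.float64(5.2416697508022985), np.float64(-4.0), np.float64(12.5))
22 (np.float64(6.527617497859483), np.float64(-3.0), np.float64(10.0))
15 (np.float64(5.261824061850399), np.float64(-2.5), np.float64(11.0))
8 (np.float64(3.9549885627804473), np.float64(-2.5), np.float64(11.0))
4 (np.float64(3.2263530999628762), np.float64(-2.5), np.float64(10.5))
0 (np.float64(2.5), np.float64(-2.5), np.float64(14.5))
```

```bash
cat > hook.py <<'E'
from h import *
import json
W=json.load(open("W.json"))
TAU=np.radians(25)
RT=down(0,TAU); GP=np.array([-.050,0,.030])
TP=GP+.019*RT[:,2]
def Rz(a): c,s=np.cos(a),np.sin(a); return np.array([[c,-s,0],[s,c,0],[0,0,1.]])
def Ry(a): c,s=np.cos(a),np.sin(a); return np.array([[c,0,s],[0,1,0],[-s,0,c]])
def tool(o,R): return o+R@TP, R@RT
def at_counter(h,z=0.): x,y,a=h; return tool(np.array([x,y,z]),Rz(a))
def at_slat(px,pz,th,ys):   # neck root in slat coords (mm rel. groove), nose raised th deg
    x,y,a=W["slat"]; Rs=Rz(a); R=Rs@Ry(np.radians(th))
    P=np.array([x,y,.195])+Rs@np.array([px/1e3,ys,pz/1e3])
    return tool(P-R@np.array([.035,0,.070]),R)
PRE=[(-70,60,20),(-60,0.5,42)]
INS=[(-30,.5,42),(-22,2,42),(-18,4.5,42),(-14,9,42),(-10,13,42),(-7,13.5,42),(-4.5,12.5,30),(-3,10.5,22),(-2.5,9,12),(-1.5,5,5),(-.7,1,1)]
E
python3 - <<'E'
from hook import *
for n in("h1","h2","h3"):
    for z in(0,.15,.25): print(n,z,inverse_kinematics(*at_counter(W[n],z)))
for ys in(.095,0,-.095):
    print(ys,[inverse_kinematics(*at_slat(*q,ys)) is not None for q in PRE+INS], inverse_kinematics(*at_slat(*INS[5],ys)))
print(inverse_kinematics([.45,.05,.42],down(.3,TAU)),get_obs()["joints"])
E
```

```text
h1 0 [-0.05824205  0.65570976  1.62531214 -0.04091918  0.42485788  1.64425455]
h1 0.15 [-0.05824205  0.43786692  1.55527258 -0.02579351  0.71259045  1.6264887 ]
h1 0.25 [-0.05824205  0.34375907  1.44321917 -0.02121648  0.9186957   1.61984626]
h2 0 [-0.27021452  0.66457817  1.60909248  0.32068625  0.47587082  0.96539919]
h2 0.15 [-0.27021452  0.44886452  1.53916938  0.21302183  0.7519222   1.09580176]
h2 0.25 [-0.27021452  0.35576829  1.42713681  0.17806481  0.95319883  1.14864759]
h3 0 [-0.37868246  0.66317443  1.6116617   0.27504655  0.46167443  1.05888746]
h3 0.15 [-0.37868246  0.44712634  1.54172139  0.18025807  0.74068968  1.17267456]
h3 0.25 [-0.37868246  0.35387004  1.42968746  0.15001999  0.94322921  1.21784007]
0.095 [True, True, True, True, True, True, True, True, True, True, True, True, True] [ 0.50726725  0.47621647  1.33579936 -0.072201    1.61751322  1.32885153]
0 [True, True, True, True, True, True, True, True, True, True, True, True, True] [ 0.36439571  0.53263024  1.2522845  -0.11211272  1.63166729  1.18756597]
-0.095 [True, True, True, True, True, True, True, True, True, True, True, True, True] [ 0.23560335  0.62076466  1.11693533 -0.14658361  1.66215286  1.05569286]
[-0.04899084 -0.2367588   1.69794478  0.15185816  1.27069515  1.20702699] [-0.01315998 -0.06616037  2.12861085  1.41375459  0.68217682 -0.21569555]
```

```bash
cat >> hook.py <<'E'
WAY=([.45,.05,.42],down(.3,TAU))
def pick(n):
    move_gripper(.65,effort=80)
    movep(*at_counter(W[n],.15)); p,R=at_counter(W[n],0.); move_l(p,vel=.12)
    move_gripper(0.); print("gap",get_obs()["finger_gap"],"F",get_obs()["force"].round(1))
    move_l(at_counter(W[n],.20)[0],vel=.2); print("lifted gap",get_obs()["finger_gap"])
def insert(ys):
    movep(*WAY); movep(*at_slat(*PRE[0],ys)); movep(*at_slat(*PRE[1],ys)); dwell(.3)
    f0=get_obs()["force"]
    for q in INS:
        p,R=at_slat(*q,ys); move_l(p,vel=.04,frame=R); f=get_obs()["force"]-f0; print(q,f.round(1))
        if np.linalg.norm(f)>35: print("STOP");return False
    return True
def release(ys):
    move_gripper(.5); p=get_obs()["ee_pos"]; move_l(p+[0,0,.10],vel=.15)
    a=W["slat"][2]; move_l(p+[-.08*np.cos(a),-.08*np.sin(a),.2],vel=.25)
E
python3 - <<'E'
from hook import *
p=get_obs()["ee_pos"]; move_l([p[0]-.06,p[1]-.06,p[2]+.10],vel=.2)
movep(*WAY); pick("h1")
f=grab_frame("scene");cv2.imwrite("pics/s1.png",f["frame"])
print(insert(.095),get_obs()["t"],get_obs()["finger_gap"])
f=grab_frame("scene");cv2.imwrite("pics/s2.png",f["frame"][60:340,150:500])
E
```

```text
gap 0.17719522438972266 F [-2.7 -0.7  5.6]
lifted gap 0.17288949102477028
(-30, 0.5, 42) [-0.9  0.6 -0.7]
(-22, 2, 42) [-0.9  0.5 -1.5]
(-18, 4.5, 42) [-0.5  0.4  0.2]
(-14, 9, 42) [-0.2 -0.3 -0.7]
(-10, 13, 42) [-0.4  0.9 -0.2]
(-7, 13.5, 42) [-0.4 -0.2 -1. ]
(-4.5, 12.5, 30) [-0.7 -0.3 -0.9]
(-3, 10.5, 22) [-0.2  0.7 -0.1]
(-2.5, 9, 12) [ 0.   0.7 -0.6]
(-1.5, 5, 5) [-0.8 -0.5  0.7]
(-0.7, 1, 1) [-0.9 -0.1 -0.5]
True 31.225 0.17375317199382542
```

```bash
python3 - <<'E'
from hook import *
f0=get_obs()["force"]
for d in(-3,-5,-6,-7):
    move_l(at_slat(-.7+d,1,1,.095)[0],vel=.02); f=get_obs()["force"]-f0; print(d,f.round(1))
    if np.linalg.norm(f)>6: break
move_l(at_slat(-.7,0.3,0,.095)[0],vel=.02,frame=at_slat(-.7,.3,0,.095)[1])
print((get_obs()["force"]-f0).round(1))
for d in(2,): 
    move_l(at_slat(d,0.3,0,.095)[0],vel=.02); print(d,(get_obs()["force"]-f0).round(1))
E
```

```text
-3 [-0.8 -0.4  0.9]
-5 [0.3 0.2 1.6]
-6 [6.2 5.9 1.8]
[-0.9  0.8  2.1]
2 [-21.1 -21.5  14.5]
```

The force probe shows the leg is captured behind the lip, and the geometry matches to about 1 mm. I'll release it and do the other two hooks.

```bash
sed -i 's/^def release(ys):/def release(ys):\n    f0=get_obs()["force"]; move_l(at_slat(-6.7,1,1,ys)[0],vel=.02); print("pull",(get_obs()["force"]-f0).round(1)); move_l(at_slat(-.7,.3,0,ys)[0],vel=.03,frame=at_slat(-.7,.3,0,ys)[1])/' hook.py
python3 - <<'E'
from hook import *
release(.095)
for n,ys in(("h2",0.),("h3",-.095)):
    movep(*WAY); pick(n)
    if not insert(ys): break
    release(ys); print(get_obs()["t"])
f=grab_frame("wrist");cv2.imwrite("pics/s3.png",f["frame"])
E
```

```text
pull [ 30.5  32.2 -12.1]
gap 0.17678695646325995 F [-2.2  0.4  5.6]
lifted gap 0.17077318341641726
(-30, 0.5, 42) [-1.5 -1.1 -0.8]
(-22, 2, 42) [-1.1 -0.2 -0.7]
(-18, 4.5, 42) [-1.   0.3 -1.1]
(-14, 9, 42) [-0.  -0.  -0.4]
(-10, 13, 42) [-1.  -0.4 -1.3]
(-7, 13.5, 42) [-0.5  0.2 -0.7]
(-4.5, 12.5, 30) [ 0.1 -0.4 -1. ]
(-3, 10.5, 22) [-1.4 -0.  -0.6]
(-2.5, 9, 12) [-1.4 -0.2 -1.8]
(-1.5, 5, 5) [-0.2 -0.3 -1. ]
(-0.7, 1, 1) [-3.6 -2.2 -1.9]
pull [6.2 5.7 1.9]
52.0667
gap 0.1787064237623408 F [-1.1  0.5  5.7]
lifted gap 0.17390576839570546
(-30, 0.5, 42) [-0.7  0.5 -0.4]
(-22, 2, 42) [-1.2  0.4  0.1]
(-18, 4.5, 42) [-0.7 -0.1 -0.5]
(-14, 9, 42) [-0.9  1.4 -0.4]
(-10, 13, 42) [ 0.   0.5 -0.9]
(-7, 13.5, 42) [-0.4  0.2  0.6]
(-4.5, 12.5, 30) [0.2 0.7 0.1]
(-3, 10.5, 22) [-0.4  0.3 -0. ]
(-2.5, 9, 12) [-0.1 -0.1  0.2]
(-1.5, 5, 5) [-0.7  0.5  0.4]
(-0.7, 1, 1) [-1.1 -0.5 -1. ]
pull [4.4 5.6 1.2]
68.375
```

```bash
python3 - <<'E'
from fit import *
movep([.40,.1,.42],down(0.,0.)); f=grab_frame("wrist");D["n"]=f;pickle.dump(D,open("D.pkl","wb"))
cv2.imwrite("pics/v_n.png",cv2.resize(f["frame"],(800,600),interpolation=cv2.INTER_CUBIC))
for k in("sL","sM","sR"):
    import json;x,y,a=json.load(open("W.json"))[k]
    print(k,[(proj(f,[x+m*np.cos(a),y+m*np.sin(a),z])*800/560).round(0) for m,z in((.07,.004),(-.07,.014))])
E
```

```text
sL [array([193., 155.]), array([280., 244.])]
sM [array([280.,  99.]), array([338., 213.])]
sR [array([353.,  73.]), array([424., 181.])]
```

View pics/v_n.png

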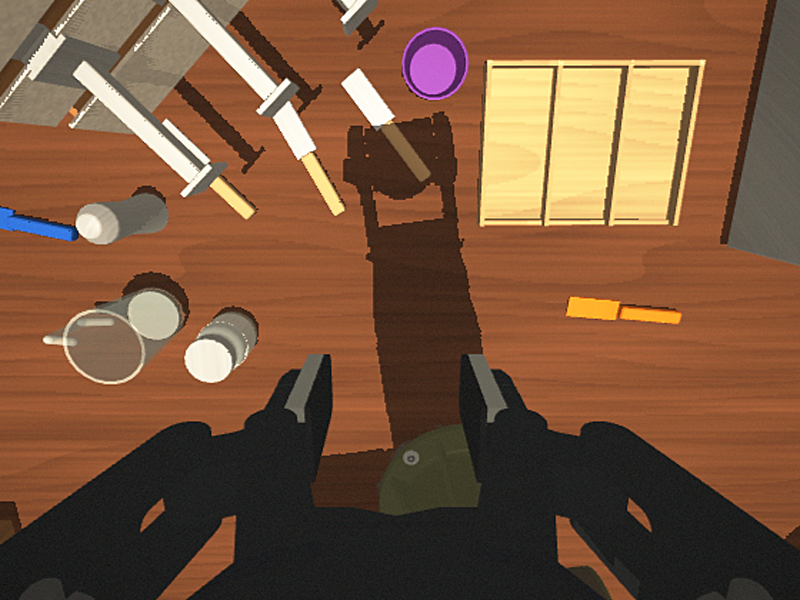

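The left spreader was knocked: its handle end is now at (250,214) where (280,244) was expected. The middle one (340,212) and the right one (428,180) are unchanged. Both the left and middle ones lie partly below the hung hooks, so I'll take one oblique look under them.

```bash
python3 - <<'E'
from fit import *
T=np.array([.455,.25,.0]);h=.75
for t in(.75,.65,.5):
    R=down(h,t);d=R@np.array([-.278,0,.961]);tcp=T-d*.42-R@np.array([.073,0,-.143])
    if inverse_kinematics(tcp,R) is not None: print(t,tcp);break
movep(tcp,R);f=grab_frame("wrist");D["u"]=f;pickle.dump(D,open("D.pkl","wb"))
cv2.imwrite("pics/v_u.png",cv2.resize(f["frame"],(800,600),interpolation=cv2.INTER_CUBIC))
E
```

```text
0.75 [0.34844416 0.15073296 0.22052127]
```

View pics/v_u.png

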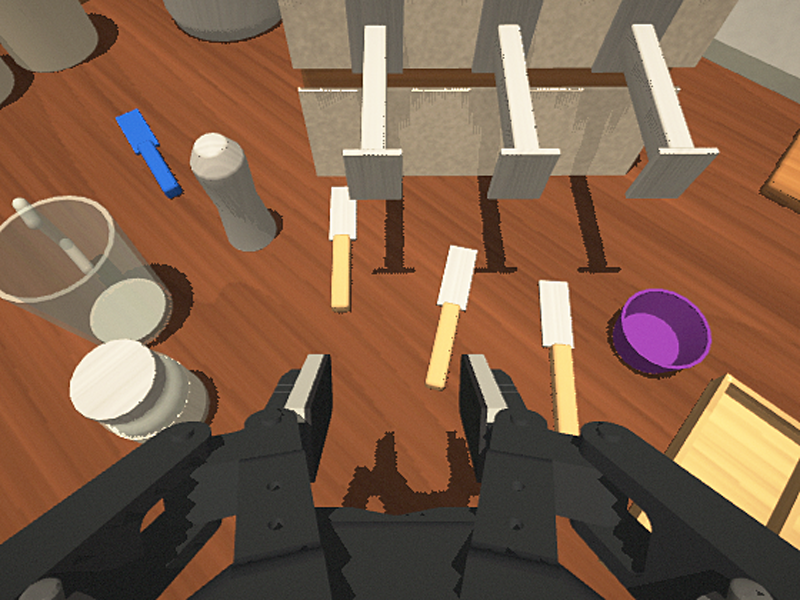

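```bash
python3 - <<'E'
from fit import *
import json
W=json.load(open("W.json"));k=.7
M=[(.07,0,.004),(.006,0,.014),(-.07,0,.014)]
f=D["u"];s=lambda p:((p[0]+.5)*k-.5,(p[1]+.5)*k-.5)
for n,pts in(("sL",[(343,187),(341,236),(340.5,306)]),("sM",[(463,248),(455,305),(437,386)])):
    W[n],e=fit([(f,m,s(p)) for m,p in zip(M,pts)],W[n]);print(n,W[n],e);W[n]=W[n].tolist()
g=D["n"];pn=[(353.5,76),(379,126),(425,178)]
W["sR"],e=fit([(g,m,s(p)) for m,p in zip(M,pn)]+[(f,M[0],s((553,281))),(f,M[1],s((559,346)))],W["sR"]);print("sR",W["sR"],e);W["sR"]=W["sR"].tolist()
x,y,a=W["slat"]
for n in("sL","sM","sR"):
    q=W[n];p=np.array(q[:2])-.045*np.array([np.cos(q[2]),np.sin(q[2])])-[x,y]
    print(n,"grasp in slat",p[0]*np.cos(a)+p[1]*np.sin(a),-p[0]*np.sin(a)+p[1]*np.cos(a))
print("grinder base",ray(f,s((252,240)),0),"shaker",ray(f,s((165,430)),0))
json.dump(W,open("W.json","w"))
E
```

```text
sL [0.45781583 0.3189424  0.79273103] 1.4712476395660303
sM [0.47307254 0.19779175 0.52264078] 1.4073577634529215
sR [0.50419563 0.10866841 0.64109488] 4.018891698928371
sL grasp in slat -0.13316269947466128 0.12833386318820458
sM grasp in slat -0.20400999645257986 0.041799822078634266
sR grasp in slat -0.2434556766246263 -0.04963098966655553
grinder base [0.40429997 0.38892349 0.        ] shaker [0.24400725 0.29951589 0.        ]
```

```bash
cat > spr.py <<'E'
from h import *
import json
W=json.load(open("W.json"))
TR=W["tray"]
CFG={"sL":(.75,.050,.011,.075),"sM":(.35,.042,.007,0.),"sR":(.2,.036,.006,-.075)}  # tilt, grasp back from middle, TCP height, tray y
def src(n,z=0.):
    t,b,h,_=CFG[n];x,y,a=W[n];return np.array([x-b*np.cos(a),y-b*np.sin(a),h+z]),down(a,t)
def dst(n,z=0.):
    t,b,h,ty=CFG[n];x,y,a=TR[0],TR[1],0.;return np.array([x-b,y+ty,h+.006+z]),down(a,t)
def ret(n,d,z):
    p,R=src(n,z);a=W["slat"][2];return p-d*np.array([np.cos(a),np.sin(a),0]),R
E
python3 - <<'E'
from spr import *
for n in CFG:
    print(n,[None if q is None else q.round(2).tolist() for q in (inverse_kinematics(*p) for p in(src(n),ret(n,.10,.05),ret(n,.13,.01),ret(n,.13,.15),dst(n,.12),dst(n,0)))])
print(get_obs()["joints"],get_obs()["t"])
E
```

```text
sL [[0.39, 0.43, 2.24, 2.26, 0.36, -1.03], [0.24, 0.12, 2.47, 1.87, 0.38, -0.75], None, [0.18, -0.3, 2.47, 0.94, 0.51, 0.22], [-0.27, -0.09, 2.39, 1.03, 0.22, 0.35], [-0.27, 0.32, 2.42, 2.62, 0.38, -1.28]]
sM [[0.26, 0.36, 2.13, 0.29, 0.32, 1.05], [0.1, 0.06, 2.34, 0.33, 0.44, 0.87], [0.03, 0.13, 2.42, 0.54, 0.32, 0.59], [0.03, -0.25, 2.31, 0.23, 0.79, 0.94], [-0.4, 0.06, 2.1, 0.22, 0.67, 1.02], [-0.4, 0.33, 2.16, 0.4, 0.35, 0.82]]
sR [[0.05, 0.42, 2.0, 0.21, 0.57, 0.81], [-0.13, 0.17, 2.18, 0.23, 0.66, 0.63], [-0.2, 0.23, 2.25, 0.29, 0.55, 0.49], [-0.2, -0.08, 2.14, 0.18, 0.95, 0.63], [-0.52, 0.19, 1.92, 0.13, 0.86, 0.97], [-0.52, 0.41, 1.99, 0.18, 0.57, 0.91]]
[ 1.75516207e-03 -4.14090049e-01  2.37824867e+00  7.64034579e-01
  7.34774364e-01  3.56210441e-01] 70.7083
```

```bash
cat >> spr.py <<'E'
def place(n):
    move_l(dst(n,.08)[0],vel=.15,frame=dst(n)[1]) ; move_l(dst(n)[0],vel=.05); print("at tray F",get_obs()["force"].round(1),"gap",get_obs()["finger_gap"])
    move_gripper(.36); move_l(dst(n,.12)[0],vel=.15)
E
python3 - <<'E'
from spr import *
move_gripper(.5,effort=50)
for n in("sR","sM"):
    if n=="sR":
        p=get_obs()["ee_pos"]; movep([.40,.06,.30],down(.3,.2))
    move_gripper(.5)
    movep(*ret(n,.03,.12)); move_l(src(n)[0],vel=.12); move_gripper(0.); print(n,"gap",get_obs()["finger_gap"],get_obs()["force"].round(1))
    move_l(ret(n,.02,.04)[0],vel=.1); move_l(ret(n,.06,.10)[0],vel=.15)
    movep(*dst(n,.12)); place(n); print(get_obs()["t"])
movep([.38,0.06,.40],down(0.,0.)); f=grab_frame("wrist");cv2.imwrite("pics/v_t.png",f["frame"])
E
```

```text
sR gap 0.16568986155921994 [-3.  -0.4  8.2]
at tray F [-0.5 -0.3 -0.1] gap 0.16683116803144368
79.9167
sM gap 0.16650036081445818 [-2.8 -1.   8.2]
at tray F [-0.6 -0.7 -0.7] gap 0.1638668529608104
88.675
```

View pics/v_t.png

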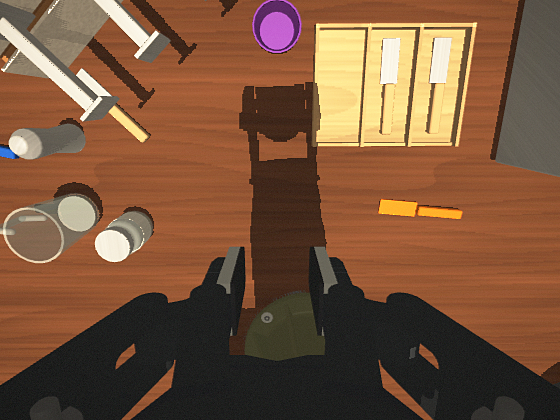

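```bash
python3 - <<'E'
from spr import *
CFG["sL"]=(.68,.050,.010,.075); n="sL"
f=grab_frame("wrist");x,y,a=W[n];print("handle end pred",proj(f,[x-.07*np.cos(a),y-.07*np.sin(a),.014]))
for q in(ret(n,.08,.06),src(n),ret(n,.10,.05),dst(n,.08),dst(n)): print(inverse_kinematics(*q).round(2))
move_gripper(.45)
movep(*ret(n,.08,.10)); print(get_obs()["joints"].round(2))
move_l(ret(n,.04,.04)[0],vel=.08); move_l(src(n)[0],vel=.05); print(get_obs()["joints"].round(2),get_obs()["force"].round(1))
move_gripper(0.); print("gap",get_obs()["finger_gap"],get_obs()["force"].round(1))
E
```

```text
handle end pred [145.68251249 139.61202802]
[ 0.3   0.11  2.39  1.5   0.3  -0.31]
[ 0.4   0.42  2.21  2.03  0.27 -0.79]
[ 0.27  0.1   2.44  1.61  0.32 -0.46]
[-0.26  0.03  2.38  1.15  0.18  0.22]
[-0.26  0.3   2.39  2.48  0.27 -1.13]
[ 0.3  -0.02  2.37  1.08  0.34  0.13]
[ 0.4   0.42  2.21  2.03  0.27 -0.79] [ 0.3 -0.2  0.1]
gap 0.1643313518563636 [-2.7 -2.4  6.1]
```

```bash
python3 - <<'E'
from spr import *
CFG["sL"]=(.68,.050,.010,.075); n="sL"
move_l(ret(n,.02,.015)[0],vel=.05); move_l(ret(n,.10,.05)[0],vel=.06)
p1,_=ret(n,.10,.05);p2,R2=dst(n,.08)
movep((p1+p2)/2*[.97,1,1],down(.4,.68)); print(get_obs()["finger_gap"])
movep(p2,R2); move_l(dst(n)[0],vel=.04); print("F",get_obs()["force"].round(1),get_obs()["finger_gap"])
move_gripper(.36); move_l(dst(n,.08)[0],vel=.06)
movep([.38,0.06,.40],down(0.,0.)); dwell(.3);f=grab_frame("wrist");cv2.imwrite("pics/v_e.png",f["frame"]);print(get_obs()["t"])
E
```

```text
0.16446084403529163
F [-0.1 -0.2 -0.6] 0.16016091417970793
103.4
```

View pics/v_e.png

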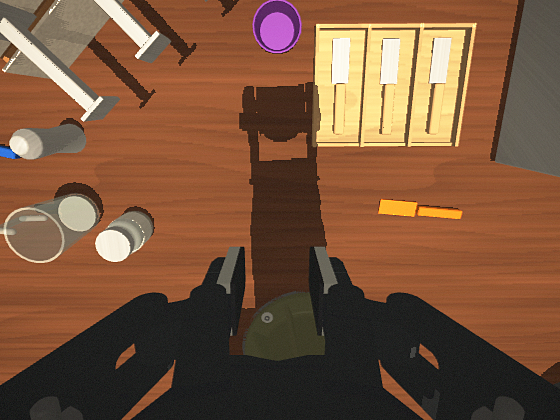

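All three spreaders lie in their own compartments with handles at the low end, the hooks hang level, and the bystanders are undisturbed.

```bash
python3 -c "
from cell import *
print(hand_in())"
```

```text
the job is handed in; nothing more can be done
None
```

I turned the oven knob to off first, then seated all three hooks in the upper groove and laid the three spreaders in their own tray compartments, handles at the low end. The bystanders looked undisturbed in the last picture, and I handed the job in just after 103 s of the 210 s; no verdict came back.

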